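Build the stepped jar adapter on a leaning tumbler spindle

ROBOT

A 6-joint arm with a two-finger parallel gripper is mounted at the origin on the work surface. World frame = base frame: x ahead of the robot, y to its left, z up, the work surface at z = 0. Lengths are in m, angles in degrees, forces in N, time in s.
With the tool pointing down it reaches from about 0.4 to 0.825 m from the base axis. Payload 7 kg.
Tool frame: the origin (TCP) lies at the very end of the fingers, on their centre line; the grasp point (between the pads) lies 19 mm behind it (ctrl.pinch_z is the distance from the TCP to the grasp point, in m); z points along the fingers, x is the direction in which the jaws open and shut, and the axes are right-handed (so a half turn about z gives the same grasp; the last joint's range is limited). The gripper opens to 88 mm and grips with 3 to 60 N. Pads are 19 mm wide; open, the fingers measure 130 mm over their backs; the gripper's body (78 mm by 193 mm) begins 47 mm behind the grasp point.
Start: joints at [-55.113, 20.546, 0.682, 0, -70.136, -16.507], TCP at [0.213, -0.641, 0.227] pointing down, gripper open.
Joint ranges: [-176.03, 176.03], [-82.01, 121.73], [-58.28, 71.71], [-173.87, 95.51], [-174.79, -0.11], [-173.66, 173.66]. Speed limits (degrees/s): [136.94, 136.94, 172.46, 180, 180, 180].

INTERFACE

Orientations are given as [roll, pitch, yaw] about the fixed x, y, z axes, in that order (R = Rz(yaw) Ry(pitch) Rx(roll)).
In Python, from plant import ctrl gives the robot as it stands.
- The arm moves only by the tool carry_out, never from a script. Its argument "increments" is a list of rows, each a list of 7 numbers: the turn, a rotation vector about the world's x, y, z in degrees, then the shift along the world's x, y, z in mm, then the closure, from 0 (fully open) to 1 (shut). In form: [[ax, ay, az, dx, dy, dz, grip], ...]. A call has 1 to 20 rows; each row is the pose to reach, as a shift and turn from the pose commanded when the call began; what a row does not reach only later rows make up. A row lasts 1/8 s, in which the tool goes at most 62.5 mm and 10.7 degrees, less where a joint would pass 70% of its speed; a pose out of reach is approached as far as the arm can. A call with a gripper value outside its range is refused whole. The fingers move at their own pace and stop on an object; the grip force is fixed at half the most. Time passes only in rows, so rows that repeat a pose let the fingers close. It gives the time, the measured TCP pose, the force and the opening at its end, in the units of the state.
- ctrl.get_obs(): the state, without advancing time (a new reading comes with each control period).
- ctrl.snapshot(name): name is "scene" or "top"; returns a dict with "pixels" (420x560x3 uint8, blue, green, red), "intrinsics" (3x3 intrinsics, pixels), "dist" ([k1, k2, p1, p2, k3] as OpenCV has them; the pictures are not rectified), "rvec" (rotation vector, rad) and "tvec" (3), from world to camera coordinates, as OpenCV has them. Camera axes: x right, y down, z forward; pixel columns grow to the right and rows downward; lengths in m; the calibration is good to about 2 mm. A picture is of the moment at which its call begins. There is no depth.
- ctrl.close_job(): hands the job in, once; it reports no verdict.
Trained networks look in a picture, given as the dict that the camera call returned (one of the last four; its "shot" number tells which), for a name from the list of things; names that differ only in an ending like _2 or _b are one class to them, and where a whole thing is asked for, a point or a joint stands for the part that bears it (a point fixed in the world has none). Each returns a list of dicts, best first, with "confidence" (0 to 1); they miss things now and then, are a little off and sometimes report something else, mostly with a low value. They report only what shows in the picture. A call takes as long as a camera call. They do not tell look-alikes from the thing itself.
- ctrl.search_frame(picture, label): "centre" ([x, y, z] in m, in world coordinates, good to about 4 mm: the middle of the surface that is visible of it).
- ctrl.outline_of(picture, label): "pixels" (420x560 bool, what is visible of it).
The state is a dict: "clock": time; "joint_pos": joint angles; "qvel": joint speeds; "tau": joint torques, N m; "tool_pos": TCP position; "orientation": TCP orientation; "force": force on the tool from outside, world axes, zero at the start; "moment": the same for the moment, N m; "opening": finger opening in m.
Only numpy, scipy, OpenCV 4.12 (cv2) and the standard library are available. Lean on these libraries where they do the work, as an engineer would, in place of code of your own. Each camera call takes 0.05 s, during which the arm holds its last target. There are 200 camera calls.

TASK

Get the small sample tumbler ready for jars: thread the three loose aluminium rings onto its leaning spindle in order of diameter, the largest first, then the medium, the smallest last and outermost, each pushed fully home against what is below it so that they form a stepped cone. Let go of them and leave the cup, the spoon and the jar where they are.

Things in the scene. Friction and masses are not known exactly. Their poses are not given: they have to be found in the camera images.
- spindle: bare fixed steel spindle, 16 mm diameter, leaning 30 degrees from vertical with its tip roughly towards the robot. Origin on its axis at the seat: the flat top of the shoulder (32 mm wide, 14 mm tall, on the 80 mm wide barrel end) where the first ring rests. z runs along the spindle to the tip, y is level. Straight to 46 mm from the seat, then tapers to 8 mm diameter at the tip, 54 mm from the seat
- tumbler: the whole tumbler, fixed to the bench: white foot 170 x 130 x 10 mm, two upright cheeks (to 85 mm high) and a leaning grey motor barrel 80 mm in diameter. Origin on the bench, z up; barrel and spindle lean towards its -x. The spindle's seat is 10 mm towards +x of the origin and 114 mm above the bench
- mat: thin black rubber mat 280 x 220 x 3 mm, fixed to the bench, on which the rings lie; origin at the centre of its underside, x along its long side. Mat and tumbler may change sides
- ring_large_center (a point): centre (half-way up, on the axis) of the largest of three loose flat aluminium rings: outside diameter 64 mm, bore 20 mm, thickness 14 mm, about 110 g; same on both faces, z along its axis. It starts lying flat on the mat (centre 10 mm above the bench), in any of three places there, each at least 100 mm from the others
- ring_medium_center (a point): centre (half-way up, on the axis) of the middle-sized of three loose flat aluminium rings: outside diameter 52 mm, bore 20 mm, thickness 14 mm, about 68 g; same on both faces, z along its axis. It starts lying flat on the mat (centre 10 mm above the bench), in any of three places there, each at least 100 mm from the others
- ring_small_center (a point): centre (half-way up, on the axis) of the smallest of three loose flat aluminium rings: outside diameter 40 mm, bore 20 mm, thickness 14 mm, about 36 g; same on both faces, z along its axis. It starts lying flat on the mat (centre 10 mm above the bench), in any of three places there, each at least 100 mm from the others
- cup_center (a point): bystander: middle of an open white plastic sample cup, 56 mm diameter, 45 mm high, standing on the bench; leave it alone
- spoon_grip (a point): bystander: grip of a steel spoon 160 mm long lying on the bench roughly along x; leave it alone
- jar_center (a point): bystander: middle of a closed glass jar 70 mm diameter, 90 mm high, standing on the bench; leave it alone
There are look-alikes about, which are no part of the job. Leave any brown or red look-alike of the part that bears ring_small_center alone.

How it is judged:
By the outcome, as a careful person would: the job done as asked, in the order asked, and still so for the second after the job is handed in, with the robot touching nothing.
It also fails if it takes over 72 s, if anything falls off the work surface, if the arm or the gripper's body presses on something with over 40 N, if the wrist force passes 120 N, or if a joint passes its speed limit or range.

## Working session

There is one attempt and no reset: what is moved stays moved. The work goes in short steps, Python scripts to look and compute and a tool call to move; the robot and the scene stay as the last step left them, time stands still between calls to the robot, and variables do not carry over. Pictures are saved under pics/ and viewed, about 8 in all and at most 12, crops included, and the job is handed in when it is done.

Besides the shell and the picture viewer there is one more tool, called after "Request:" as name(argument=value, ...), one argument or row to a line, values as JSON. carry_out: Moves the arm, as the interface text tells. Its arguments: {"type":"object","properties":{"increments":{"type":"array"}},"required":["increments"]}

```bash
mkdir -p pics; cat > h.py <<'E'
from plant import ctrl
import numpy as np, cv2
def cam(s):
    R,_=cv2.Rodrigues(np.array(s["rvec"],float)); return np.array(s["intrinsics"],float),np.array(s["dist"],float),R,np.array(s["tvec"],float).ravel()
def proj(s,P):
    return cv2.projectPoints(np.array(P,float).reshape(-1,1,3),np.array(s["rvec"],float),np.array(s["tvec"],float),np.array(s["intrinsics"],float),np.array(s["dist"],float))[0].reshape(-1,2)
def ray(s,uv):
    K,d,R,t=cam(s); n=cv2.undistortPoints(np.array(uv,float).reshape(-1,1,2),K,d).reshape(-1,2)
    v=np.c_[n,np.ones(len(n))]@R; return -R.T@t, v/np.linalg.norm(v,axis=1,keepdims=True)
def atz(s,uv,z):
    c,v=ray(s,uv); return c+v*((z-c[2])/v[:,2:3])
def tri(views):
    A=np.zeros((3,3));b=np.zeros(3)
    for s,uv in views:
        c,v=ray(s,[uv]);M=np.eye(3)-np.outer(v[0],v[0]);A+=M;b+=M@c
    return np.linalg.solve(A,b)
E
python3 - <<'E'
from h import *
for n in("scene","top"):
    s=ctrl.snapshot(n); cv2.imwrite(f"pics/{n}0.png",s["pixels"])
    c,_=ray(s,[[0,0]]);print(n,"cam",c.round(3))
    for l in["spindle","tumbler","mat","ring_large_center","ring_medium_center","ring_small_center","cup_center","spoon_grip","jar_center"]:
        for r in ctrl.search_frame(s,l): print(l,np.round(r["centre"],3),round(r["confidence"],2),proj(s,r["centre"]).round(0)[0])
print(ctrl.get_obs())
E
```

```text
scene cam [0.828 0.499 0.764]
spindle [ 0.578 -0.226  0.127] 0.87 [226. 127.]
tumbler [ 0.612 -0.204  0.046] 0.61 [218. 165.]
mat [0.581 0.211 0.002] 0.94 [322. 324.]
mat [0.624 0.135 0.014] 0.73 [282. 297.]
ring_large_center [0.595 0.263 0.017] 0.82 [331. 349.]
ring_medium_center [0.622 0.139 0.015] 0.84 [284. 298.]
ring_small_center [0.484 0.188 0.015] 0.87 [362. 291.]
ring_small_center [0.356 0.209 0.016] 0.8 [423. 273.]
ring_small_center [0.368 0.104 0.009] 0.68 [386. 238.]
cup_center [ 0.648 -0.035  0.027] 0.78 [234. 231.]
cup_center [0.599 0.264 0.017] 0.7 [329. 351.]
cup_center [0.583 0.209 0.003] 0.38 [321. 324.]
spoon_grip [0.489 0.001 0.014] 0.77 [311. 221.]
jar_center [0.753 0.052 0.08 ] 0.64 [196. 269.]
top cam [0.448 0.029 1.204]
spindle [ 0.578 -0.225  0.115] 0.81 [396. 191.]
tumbler [ 0.588 -0.224  0.027] 0.65 [386. 191.]
mat [0.568 0.192 0.004] 0.73 [203. 198.]
mat [ 0.652 -0.029  0.007] 0.28 [300. 163.]
ring_large_center [0.591 0.26  0.021] 0.65 [173. 187.]
ring_medium_center [0.614 0.126 0.023] 0.6 [232. 177.]
ring_small_center [0.366 0.103 0.014] 0.73 [240. 288.]
r
[... 260 characters left out ...]
r_center [0.745 0.027 0.09 ] 0.95 [277. 114.]
{'clock': 1.0, 'joint_pos': array([-5.51129558e+01,  2.05457113e+01,  6.82089941e-01, -1.58944904e-03,
       -7.01363095e+01, -1.65059237e+01]), 'qvel': array([ 0.05177172,  0.14081494, -0.08342993, -0.03178927,  0.00906574,
       -0.001679  ]), 'tau': array([-4.46528020e-04, -5.82389224e+01,  2.93298107e+01,  7.00240016e+00,
        1.24158469e-02, -2.49962977e-05]), 'tool_pos': array([ 0.21282266, -0.64054185,  0.22656457]), 'orientation': array([ 1.79998547e+02, -3.58387816e-04,  1.08380580e+02]), 'force': array([ 0.09834746, -0.63353604, -0.24060017]), 'moment': array([ 0.02491539,  0.03374158, -0.00648345]), 'opening': 0.08748882351837652}
```

```bash
python3 - <<'E'
import cv2,numpy as np
a=cv2.imread("pics/scene0.png")[90:400,140:460];b=cv2.imread("pics/top0.png")[80:310,140:440]
a=cv2.resize(a,None,fx=1.25,fy=1.25,interpolation=2);b=cv2.resize(b,(400,307),interpolation=2)
c=np.zeros((388,800,3),np.uint8);c[:a.shape[0],:400]=a;c[:307,400:]=b;cv2.imwrite("pics/c1.png",c)
E
```

```text
(no output)
```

View pics/c1.png

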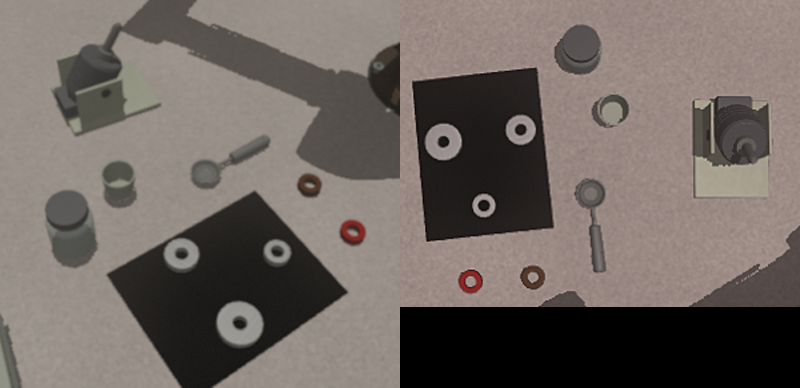

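The image shows silver rings in the scene view at large (331,349), medium (284,298) and small (362,291). The look-alikes are red (423,273) and brown (386,238), both on the bench off the mat, so I leave them alone. I choose the silver ring at (362,291), top view (203,234), as the small one. Next I fit models to the outlines in both views.

```bash
cat >> h.py <<'E'
from scipy.optimize import minimize
U=8
def circ(c,a,r,n=48):
    a=np.array(a,float);u=np.cross(a,[0.3,1,.2]);u/=np.linalg.norm(u);v=np.cross(a,u);t=np.linspace(0,2*np.pi,n,endpoint=False)
    return np.array(c)+r*(np.cos(t)[:,None]*u+np.sin(t)[:,None]*v)
def draw(s,box,pts_list,holes=()):
    x0,y0,x1,y1=box; im=np.zeros(((y1-y0)*U,(x1-x0)*U),np.uint8)
    f=lambda P:np.round((proj(s,P)-[x0-.5,y0-.5])*U).astype(np.int32)
    for P in pts_list: cv2.fillConvexPoly(im,cv2.convexHull(f(P)),1)
    for A,B in holes:
        m=im*0;n=im*0;cv2.fillConvexPoly(m,f(A),1);cv2.fillConvexPoly(n,f(B),1);im[(m&n)>0]=0
    return cv2.resize(im.astype(np.float32),(x1-x0,y1-y0),interpolation=cv2.INTER_AREA)
def bbox(m,p=6):
    y,x=np.where(m);return max(x.min()-p,0),max(y.min()-p,0),min(x.max()+p,560),min(y.max()+p,420)
def pick(s,l,c,tol=.05):  # outline nearest to world point c
    best=None
    for r in ctrl.outline_of(s,l):
        m=r["pixels"];y,x=np.where(m);d=np.hypot(*(np.array([x.mean(),y.mean()])-proj(s,c)[0]))
        if best is None or d<best[0]: best=(d,m)
    return best
E
cat > m1.py <<'E'
from h import *
S=[ctrl.snapshot("scene"),ctrl.snapshot("top")]
for l,c,R in[("large",(.593,.262,.01),.032),("medium",(.618,.132,.01),.026),("small",(.485,.188,.01),.02)]:
    M=[]
    for s in S:
        b=pick(s,f"ring_{l}_center",c)
        if b and b[0]<15: M.append((s,b[1].astype(np.float32),bbox(b[1])))
    def cost(p,M):
        e=0
        for s,m,bx in M:
            a=[0,0,1];p=np.array(p);t=p+[0,0,.007];b=p-[0,0,.007]
            d=draw(s,bx,[np.r_[circ(t,a,R),circ(b,a,R)]],[(circ(t,a,.01),circ(b,a,.01))])
            e+=np.abs(d-m[bx[1]:bx[3],bx[0]:bx[2]]).sum()
        return e
    sol=lambda M:minimize(cost,c,args=(M,),method="Nelder-Mead",options=dict(initial_simplex=np.array(c)+np.r_[np.zeros((1,3)),np.eye(3)*.008]))
    r=sol(M);print(l,len(M),r.x.round(4),r.fun.round(1),[m[1].sum() for m in M])
    for m in M:
        f=minimize(lambda p:cost([p[0],p[1],.01],[m]),c[:2],method="Nelder-Mead",options=dict(initial_simplex=np.array(c[:2])+np.array([[0,0],[.006,0],[0,.006]])));print("   z=.01 single view",f.x.round(4),f.fun.round(1))
tiles=[]
np.savez("sp.npz",**{f"{n}{i}":(pick(s,n,(.578,-.226,.12)) or (0,np.zeros((420,560))))[1] for i,s in enumerate(S) for n in("spindle","tumbler")})
D=np.load("sp.npz")
for i,s in enumerate(S):
    x0,y0=[(150,85),(340,130)][i]
    im=s["pixels"][y0:y0+110,x0:x0+100].copy();im=cv2.resize(im,None,fx=4,fy=4,interpolation=cv2.INTER_CUBIC)
    for n,c in(("spindle",(0,0,255)),("tumbler",(0,255,0))):
        m=cv2.resize(D[f"{n}{i}"][y0:y0+110,x0:x0+100].astype(np.uint8),None,fx=4,fy=4,interpolation=0)
        cv2.drawContours(im,cv2.findContours(m,0,2)[0],-1,c,1)
    tiles.append(im)
cv2.imwrite("pics/c2.png",np.hstack(tiles))
E
python3 m1.py
```

```text
large 2 [0.5928 0.2619 0.0112] 157.6 [np.float32(995.0), np.float32(581.0)]
   z=.01 single view [0.5925 0.2612] 94.6
   z=.01 single view [0.5929 0.2633] 50.7
medium 2 [0.6161 0.1299 0.0119] 84.3 [np.float32(560.0), np.float32(367.0)]
   z=.01 single view [0.6157 0.1287] 47.0
   z=.01 single view [0.616  0.1304] 27.5
small 1 [ 0.4893  0.2027 -0.0851] 22.2 [np.float32(177.0)]
   z=.01 single view [0.4861 0.1909] 48.9
```

View pics/c2.png

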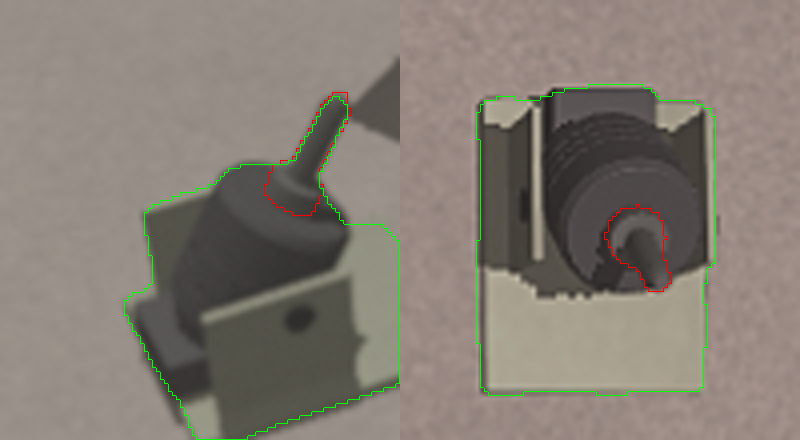

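Picture 2: the spindle masks (red) include the shoulder. In the scene view the tip is near (235,109); in the top view it is near (404,202). Both masks follow the spindle well, so I fit its pose with shaft, taper and shoulder, and refit the small ring.

```bash
cat > m2.py <<'E'
from h import *
S=[ctrl.snapshot("scene"),ctrl.snapshot("top")]
D=np.load("sp.npz")
M=[(s,D[f"spindle{i}"].astype(np.float32),bbox(D[f"spindle{i}"])) for i,s in enumerate(S)]
def geo(p):
    x,y,z,yaw,lean=p; a=np.array([-np.sin(lean)*np.cos(yaw),-np.sin(lean)*np.sin(yaw),np.cos(lean)]);return np.array([x,y,z]),a
def cost(p,M):
    o,a=geo(p);e=0
    for s,m,bx in M:
        d=draw(s,bx,[np.r_[circ(o-.014*a,a,.016),circ(o,a,.016)],np.r_[circ(o,a,.008),circ(o+.046*a,a,.008)],np.r_[circ(o+.046*a,a,.008),circ(o+.054*a,a,.004)]])
        e+=np.abs(d-m[bx[1]:bx[3],bx[0]:bx[2]]).sum()
    return e
L=np.radians(30)
def nm(f,x0,st): return minimize(f,x0,method="Nelder-Mead",options=dict(maxiter=600,xatol=1e-5,fatol=.01,initial_simplex=np.array(x0)+np.r_[np.zeros((1,len(x0))),np.diag(st)]))
for nme,MM in(("both",M),("scene",M[:1]),("top",M[1:])):
    r=min((nm(lambda p:cost([p[0],p[1],.114,p[2],L],MM),[.59,-.226,y],[.01,.01,.2]) for y in(-.2,.2,0)),key=lambda r:r.fun)
    print(nme,"3par",r.x[:2].round(4),np.degrees(r.x[2]).round(1),r.fun.round(1))
r=nm(lambda p:cost(p,M),[*r.x[:2],.114,r.x[2],L],[.008,.008,.008,.15,.1]);print("5par",r.x[:3].round(4),np.degrees(r.x[3:]).round(1),r.fun.round(1))
o,a=geo(r.x);print("tip",o+.054*a)
# foot edges: top view lower corners of foot  (pics/c2 -> px), z=.01
print(atz(S[1],[[340+480/4-100,130+388/4],[340+703/4-100,130+390/4],[340+480/4-100,130+100/4],[340+714/4-100,130+100/4]],.01).round(4))
c=(.486,.190,.01)
for i,s in enumerate(S):
    bx=(340,270,385,312) if i==0 else (185,215,222,252)
    g=s["pixels"][bx[1]:bx[3],bx[0]:bx[2]].max(2).astype(np.float32);g=np.clip((g-40)/(np.percentile(g,97)-40),0,1)
    def rc(p):
        t=np.array(p)+[0,0,.007];b=np.array(p)-[0,0,.007];z=[0,0,1]
        return np.abs(draw(s,bx,[np.r_[circ(t,z,.02),circ(b,z,.02)]],[(circ(t,z,.01),circ(b,z,.01))])-g).sum()
    f=nm(lambda p:rc([*p,.01]),c[:2],[.005,.005]);print("small",i,f.x.round(4),f.fun.round(1))
    c3=c if i else c
E
python3 m2.py
```

```text
both 3par [ 0.5802 -0.2343] -1.6 66.8
scene 3par [ 0.5793 -0.236 ] -3.0 26.0
top 3par [ 0.5804 -0.2335] -2.3 27.9
5par [ 0.5801 -0.2335  0.1161] [-3.8 29.6] 56.7
tip [ 0.55344545 -0.23170003  0.16308519]
[[ 0.5064 -0.1669  0.01  ]
 [ 0.5069 -0.2964  0.01  ]
 [ 0.6726 -0.1669  0.01  ]
 [ 0.6758 -0.3048  0.01  ]]
small 0 [0.4838 0.1876] 254.5
small 1 [0.4862 0.1909] 40.3
```

Request:
carry_out(
  increments=[
    [0,0,-19.9,380,902.5,25,0],
    [0,0,-19.9,380,902.5,25,0],
    [0,0,-19.9,380,902.5,25,0],
    [0,0,-19.9,380,902.5,25,0],
    [0,0,-19.9,380,902.5,25,0],
    [0,0,-19.9,380,902.5,25,0],
    [0,0,-19.9,380,902.5,25,0],
    [0,0,-19.9,380,902.5,25,0],
    [0,0,-19.9,380,902.5,25,0],
    [0,0,-19.9,380,902.5,25,0],
    [0,0,-19.9,380,902.5,25,0],
    [0,0,-19.9,380,902.5,25,0],
    [0,0,-19.9,380,902.5,25,0],
    [0,0,-19.9,380,902.5,25,0],
    [0,0,-19.9,380,902.5,25,0],
    [0,0,-19.9,380,902.5,25,0],
    [0,0,-19.9,380,902.5,-20,0],
    [0,0,-19.9,380,902.5,-80,0],
    [0,0,-19.9,380,902.5,-140,0],
    [0,0,-19.9,380,902.5,-180,0],
  ],
)

```text
clock: 4.2
tool_pos: [0.5917, 0.2612, 0.0437]
orientation: [-179.9, 0.1, 88.5]
force: [0.3, 0.4, 0.4]
opening: 0.0875
```

Request:
carry_out(
  increments=[
    [0,0,0,0,0,-20,0],
    [0,0,0,0,0,-36,0],
    [0,0,0,0,0,-36,0],
    [0,0,0,0,0,-36,0],
  ],
)

```text
clock: 4.7
tool_pos: [0.5935, 0.2624, 0.0116]
orientation: [179.9, -0.1, 88.5]
force: [-1.0, -0.5, 0.4]
opening: 0.0877
```

Request:
carry_out(
  increments=[
    [0,0,0,0,0,-3.5,0],
    [0,0,0,0,0,-3.5,1],
    [0,0,0,0,0,-3.5,1],
    [0,0,0,0,0,-3.5,1],
    [0,0,0,0,0,-3.5,1],
    [0,0,0,0,0,-3.5,1],
  ],
)

```text
clock: 5.45
tool_pos: [0.5929, 0.262, 0.0073]
orientation: [180.0, -0.0, 88.5]
force: [-1.0, -0.4, 2.5]
opening: 0.0633
```

Request:
carry_out(
  increments=[
    [0,0,0,0,0,60,1],
    [0,0,0,0,0,120,1],
    [0,0,0,0,0,180,1],
    [0,0,0,-10,-40,220,1],
    [0,-5,0,-20,-100,220,1],
    [0,-10,0,-30,-160,220,1],
    [-0.3,-15,0,-50,-220,220,1],
    [-0.5,-20,0,-50,-280,220,1],
    [-0.7,-25,0,-50,-340,220,1],
    [-0.8,-30,0,-50,-400,220,1],
    [-0.8,-30,0,-50.3,-450,220,1],
    [-0.8,-30,0,-50.3,-495,210,1],
    [-0.8,-30,0,-50.3,-495,190,1],
    [-0.8,-30,0,-50.3,-495,173,1],
    [-0.8,-30,0,-50.3,-495,173,1],
    [-0.8,-30,0,-50.3,-495,173,1],
  ],
)

```text
clock: 7.45
tool_pos: [0.5428, -0.233, 0.1806]
orientation: [150.0, 0.0, 88.5]
force: [-0.1, 0.8, -1.1]
opening: 0.0629
```

```bash
cat > look.py <<'E'
from h import *
import sys
l,R,n=sys.argv[1],float(sys.argv[2]),sys.argv[3]
o=np.array([.580,-.234,.115]);yaw=np.radians(-1.5);a=np.array([-.5*np.cos(yaw),-.5*np.sin(yaw),.866])
S=[ctrl.snapshot("scene"),ctrl.snapshot("top")];st=ctrl.get_obs();print(st["tool_pos"],st["orientation"])
from scipy.spatial.transform import Rotation as Ro
T=Ro.from_euler("xyz",st["orientation"],degrees=True).as_matrix();rc=st["tool_pos"]-T[:,2]*.0027;ra=-T[:,2]
q=rc-o;print("along",q@a,"lateral",(q-a*(q@a)).round(4),"axis err deg",np.degrees(np.arccos(ra@a)).round(2))
t=[]
for i,s in enumerate(S):
    u=proj(s,o+.04*a)[0].astype(int)-[50,60];im=s["pixels"].copy()
    im=cv2.resize(im[u[1]:u[1]+110,u[0]:u[0]+100],None,fx=4,fy=4,interpolation=2)
    f=lambda P:np.round((proj(s,P)-u+.5)*4).astype(np.int32)
    for P,c in((circ(o,a,.016),(0,255,0)),(circ(o,a,.008),(0,255,0)),(circ(o+.046*a,a,.008),(0,255,0)),(circ(o+.054*a,a,.004),(0,255,0)),(circ(rc+.007*ra,ra,R),(0,0,255)),(circ(rc-.007*ra,ra,R),(255,0,255)),(circ(rc+.007*ra,ra,.01),(0,0,255))): cv2.polylines(im,[f(P)],True,c,1)
    t.append(im)
cv2.imwrite(f"pics/{n}.png",np.hstack(t))
E
python3 look.py large .032 c3
```

```text
[ 0.54303387 -0.2328616   0.18109573] [1.49908782e+02 2.06687197e-02 8.85158745e+01]
along 0.0784304699398546 lateral [0.0009 0.0001 0.0005] axis err deg 0.39
```

View pics/c3.png

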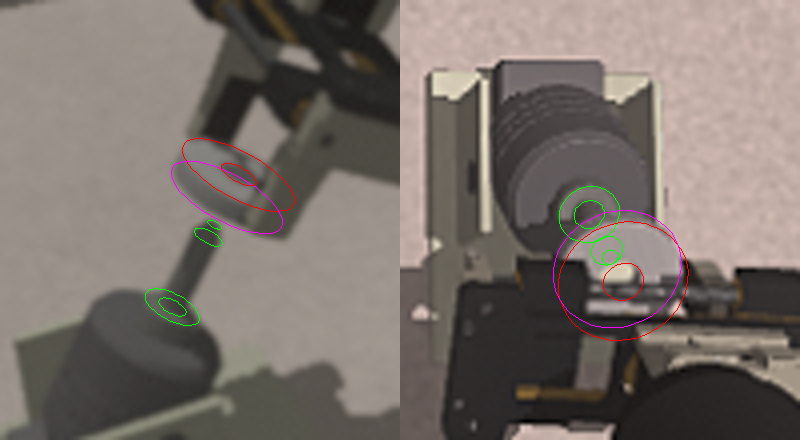

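Picture 3: the held ring in scene view sits inside the predicted outline (around (235,195) of the crop), just off the tip at (213,228), and the spindle overlay agrees with the picture. I slide it on gently.

Request:
carry_out(
  increments=[
    [0,0,0,5,-0.1,-8.7,1],
    [0,0,0,9,-0.2,-15.6,1],
    [0,0,0,12,-0.3,-20.8,1],
    [0,0,0,15,-0.4,-26,1],
    [0,0,0,17,-0.4,-29.4,1],
    [0,0,0,17,-0.4,-29.4,1],
  ],
)

```text
clock: 8.3
tool_pos: [0.5595, -0.2335, 0.1502]
orientation: [150.0, 0.0, 88.5]
force: [0.2, 0.6, -2.1]
opening: 0.0631
```

Request:
carry_out(
  increments=[
    [0,0,0,5,-0.1,-8.7,1],
    [0,0,0,9,-0.2,-15.6,1],
    [0,0,0,12,-0.3,-20.8,1],
    [0,0,0,15,-0.4,-26,1],
    [0,0,0,17,-0.4,-29.4,1],
    [0,0,0,17,-0.4,-29.4,1],
  ],
)

```text
clock: 9.05
tool_pos: [0.5765, -0.2338, 0.1208]
orientation: [150.0, -0.0, 88.5]
force: [0.1, 0.2, -1.9]
opening: 0.0633
```

Request:
carry_out(
  increments=[
    [0,0,0,0.5,0,-0.9,1],
    [0,0,0,1,0,-1.7,1],
    [0,0,0,1.5,0,-2.6,1],
    [0,0,0,1.5,0,-2.6,1],
  ],
)

```text
clock: 9.55
tool_pos: [0.578, -0.2339, 0.1187]
orientation: [150.0, 0.0, 88.5]
force: [0.4, 0.9, -0.9]
opening: 0.0636
```

Request:
carry_out(
  increments=[
    [0,0,0,0.5,0,-0.9,1],
    [0,0,0,1,0,-1.7,1],
    [0,0,0,1,0,-1.7,1],
  ],
)

```text
clock: 9.93
tool_pos: [0.5788, -0.2339, 0.1176]
orientation: [150.0, 0.0, 88.5]
force: [-6.4, 2.0, 7.8]
opening: 0.0631
```

Request:
carry_out(
  increments=[
    [0,0,0,0,0,0,0],
    [0,0,0,0,0,0,0],
    [0,0,0,0,0,0,0],
    [0,0,0,-15,0.4,26,0],
    [0,0,0,-30,0.8,52,0],
    [0,0,0,-45,1.2,78,0],
    [0.1,5,0,-40,20,110,0],
    [0.3,12,0,-20,80,115,0],
    [0.5,20,0,0,140,115,0],
    [0.8,30,0,20,200,115,0],
    [0.8,30,0,37,260,115,0],
    [0.8,30,0,37,320,115,0],
    [0.8,30,0,37,363.5,80,0],
    [0.8,30,0,37,363.5,20,0],
    [0.8,30,0,37,363.5,-40,0],
    [0.8,30,0,37,363.5,-85,0],
    [0.8,30,0,37,363.5,-85,0],
    [0.8,30,0,37,363.5,-85,0],
  ],
)

```text
clock: 12.18
tool_pos: [0.6173, 0.1301, 0.0336]
orientation: [179.9, -0.0, 88.5]
force: [0.0, 0.6, 0.8]
opening: 0.0875
```

```bash
python3 - <<'E'
from h import *
from scipy.spatial.transform import Rotation as Ro
st=ctrl.get_obs();print(st["clock"],st["tool_pos"],st["orientation"])
o=np.array([.580,-.234,.115]);yaw=np.radians(-1.5);a=np.array([-.5*np.cos(yaw),-.5*np.sin(yaw),.866])
t=[]
for n in("scene","top"):
    s=ctrl.snapshot(n)
    for r in ctrl.search_frame(s,"ring_large_center"): print(n,np.round(r["centre"],4),round(r["confidence"],2))
    u=proj(s,o+.03*a)[0].astype(int)-[50,60]
    im=cv2.resize(s["pixels"][u[1]:u[1]+110,u[0]:u[0]+100],None,fx=4,fy=4,interpolation=2)
    f=lambda P:np.round((proj(s,P)-u+.5)*4).astype(np.int32)
    for h in(0,.014): cv2.polylines(im,[f(circ(o+h*a,a,.032))],True,(0,0,255),1)
    cv2.polylines(im,[f(circ(o+.054*a,a,.004))],True,(0,255,0),1)
    t.append(im)
cv2.imwrite("pics/c4.png",np.hstack(t))
E
```

```text
12.175 [0.61731998 0.13007802 0.03359542] [ 1.79893318e+02 -2.23471774e-02  8.85121288e+01]
scene [ 0.5861 -0.219   0.1315] 0.72
scene [0.639  0.1272 0.0154] 0.53
top [ 0.5746 -0.2292  0.131 ] 0.86
```

View pics/c4.png

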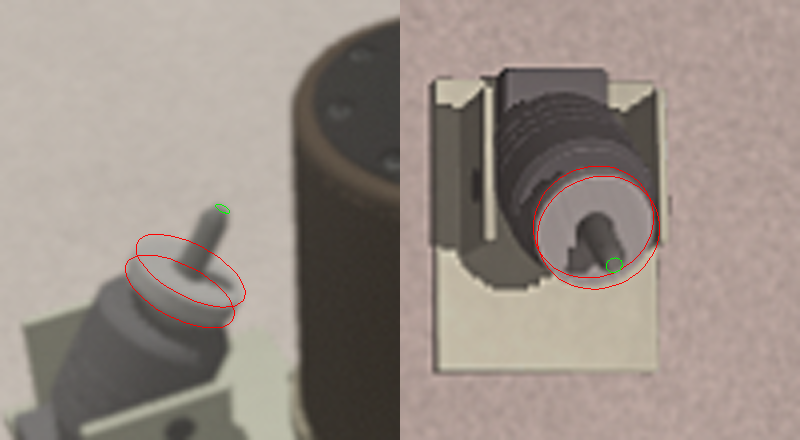

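Picture 4: the large ring sits flat on the shoulder, matching the predicted outline in both views. Next is the medium ring.

Request:
carry_out(
  increments=[
    [0,0,0,0,0,-15,0],
    [0,0,0,0,0,-25,0],
    [0,0,0,0,0,-25,0],
    [0,0,0,0,0,-25,1],
    [0,0,0,0,0,-25,1],
    [0,0,0,0,0,-25,1],
    [0,0,0,0,0,-25,1],
    [0,0,0,0,0,-25,1],
  ],
)

```text
clock: 13.38
tool_pos: [0.6161, 0.1297, 0.0072]
orientation: [180.0, -0.0, 88.5]
force: [-0.6, -0.3, 1.4]
opening: 0.0509
```

Request:
carry_out(
  increments=[
    [0,0,0,0,0,60,1],
    [0,0,0,0,0,120,1],
    [0,0,0,0,0,180,1],
    [0,-5,0,-10,-40,220,1],
    [-0.2,-10,0,-30,-100,220,1],
    [-0.4,-18,0,-50,-160,220,1],
    [-0.6,-25,0,-73,-220,220,1],
    [-0.8,-30,0,-73,-280,220,1],
    [-0.8,-30,0,-73.5,-340,220,1],
    [-0.8,-30,0,-73.5,-362.7,200,1],
    [-0.8,-30,0,-73.5,-362.7,173,1],
    [-0.8,-30,0,-73.5,-362.7,173,1],
    [-0.8,-30,0,-73.5,-362.7,173,1],
    [-0.8,-30,0,-73.5,-362.7,173,1],
  ],
)

```text
clock: 15.12
tool_pos: [0.5432, -0.2326, 0.1814]
orientation: [149.9, 0.0, 88.6]
force: [0.4, -0.1, -0.1]
opening: 0.0511
```

```bash
python3 look.py medium .026 c5
```

```text
[ 0.54300756 -0.23259757  0.18108524] [1.49896994e+02 1.77576755e-02 8.85368057e+01]
along 0.07843798876347148 lateral [0.0009 0.0004 0.0005] axis err deg 0.39
```

View pics/c5.png

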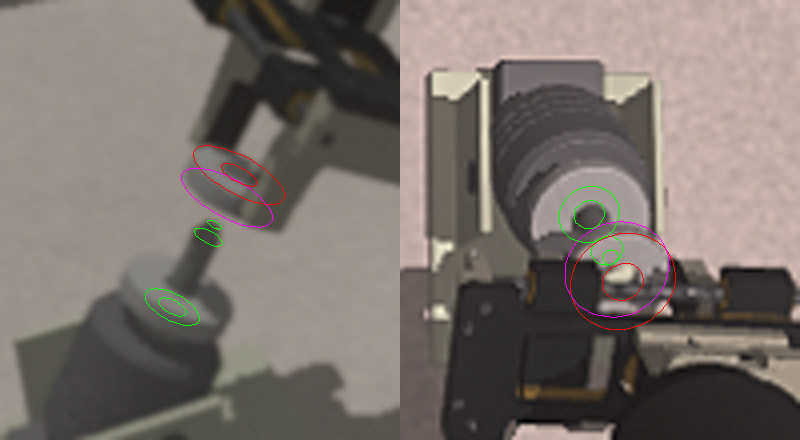

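Picture 5: the medium ring is held squarely inside its predicted outline, and the large ring is still seated. Slide it on.

Request:
carry_out(
  increments=[
    [0,0,0,5,-0.1,-8.7,1],
    [0,0,0,9,-0.2,-15.6,1],
    [0,0,0,12,-0.3,-20.8,1],
    [0,0,0,15,-0.4,-26,1],
    [0,0,0,17,-0.4,-29.4,1],
    [0,0,0,17,-0.4,-29.4,1],
  ],
)

```text
clock: 15.98
tool_pos: [0.5595, -0.2334, 0.1501]
orientation: [150.0, 0.0, 88.5]
force: [0.9, 0.5, -0.8]
opening: 0.0512
```

Request:
carry_out(
  increments=[
    [0,0,0,4,-0.1,-6.9,1],
    [0,0,0,8,-0.2,-13.8,1],
    [0,0,0,10,-0.3,-17.3,1],
    [0,0,0,10,-0.3,-17.3,1],
  ],
)

```text
clock: 16.48
tool_pos: [0.5695, -0.2337, 0.1327]
orientation: [150.0, -0.0, 88.5]
force: [-0.8, 0.8, -1.0]
opening: 0.0512
```

Request:
carry_out(
  increments=[
    [0,0,0,0.5,0,-0.9,1],
    [0,0,0,1,0,-1.7,1],
    [0,0,0,1.5,0,-2.6,1],
    [0,0,0,1.5,0,-2.6,1],
  ],
)

```text
clock: 16.98
tool_pos: [0.571, -0.2337, 0.1307]
orientation: [150.0, 0.0, 88.5]
force: [-0.0, 0.2, -0.6]
opening: 0.0508
```

Request:
carry_out(
  increments=[
    [0,0,0,0.5,0,-0.9,1],
    [0,0,0,1,0,-1.7,1],
    [0,0,0,1,0,-1.7,1],
  ],
)

```text
clock: 17.35
tool_pos: [0.5718, -0.2337, 0.1296]
orientation: [150.0, -0.0, 88.5]
force: [-6.3, 2.6, 8.5]
opening: 0.051
```

Request:
carry_out(
  increments=[
    [0,0,0,0,0,0,0],
    [0,0,0,0,0,0,0],
    [0,0,0,0,0,0,0],
    [0,0,0,-15,0.4,26,0],
    [0,0,0,-30,0.8,52,0],
    [0,0,0,-45,1.2,78,0],
    [0.1,5,0,-60,20,100,0],
    [0.3,12,0,-80,80,100,0],
    [0.5,20,0,-86,140,100,0],
    [0.8,30,0,-86,200,100,0],
    [0.8,30,0,-86,260,100,0],
    [0.8,30,0,-86,320,100,0],
    [0.8,30,0,-86,380,100,0],
    [0.8,30,0,-86,424,60,0],
    [0.8,30,0,-86,424,0,0],
    [0.8,30,0,-86,424,-60,0],
    [0.8,30,0,-86,424,-96,0],
    [0.8,30,0,-86,424,-96,0],
    [0.8,30,0,-86,424,-96,0],
  ],
)

```text
clock: 19.73
tool_pos: [0.4869, 0.1909, 0.0342]
orientation: [179.9, -0.0, 88.5]
force: [1.3, 0.9, 0.4]
opening: 0.0874
```

```bash
python3 - <<'E'
from h import *
st=ctrl.get_obs();print(st["clock"],st["tool_pos"],st["orientation"])
o=np.array([.580,-.234,.115]);yaw=np.radians(-1.5);a=np.array([-.5*np.cos(yaw),-.5*np.sin(yaw),.866])
rows=[]
for n in("scene","top"):
    s=ctrl.snapshot(n);t=[]
    for r in ctrl.search_frame(s,"ring_small_center"): print(n,np.round(r["centre"],4),round(r["confidence"],2))
    for c,cs in((o+.03*a,[(o+h*a,a,.026) for h in(.014,.028)]),(np.array([.486,.19,.01]),[(np.array([.486,.19,h]),[0,0,1],.02) for h in(.003,.017)])):
        u=proj(s,c)[0].astype(int)-[40,35]
        im=cv2.resize(s["pixels"][u[1]:u[1]+70,u[0]:u[0]+80],None,fx=4,fy=4,interpolation=2)
        for q in cs: cv2.polylines(im,[np.round((proj(s,circ(*q))-u+.5)*4).astype(np.int32)],True,(0,0,255),1)
        t.append(im)
    rows.append(np.hstack(t))
cv2.imwrite("pics/c6.png",np.vstack(rows))
E
```

```text
19.725 [0.48694158 0.1908689  0.03418598] [ 1.79927528e+02 -3.68877878e-02  8.85096836e+01]
scene [0.3572 0.206  0.0141] 0.75
scene [0.4887 0.1833 0.0154] 0.6
scene [ 0.648  -0.0338  0.0272] 0.17
top [ 0.6555 -0.0281  0.0074] 0.51
top [0.3584 0.2101 0.0167] 0.5
top [0.3683 0.0979 0.0109] 0.47
top [ 0.5917 -0.2189  0.0067] 0.21
```

View pics/c6.png

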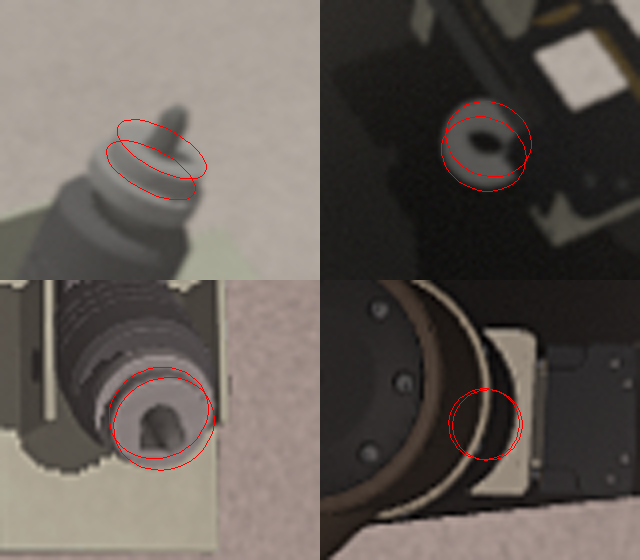

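Picture 6: the medium ring is seated on the large one, and the silver small ring on the mat lies within its predicted outline (crop (485,145)) between the fingers. Grip it.

Request:
carry_out(
  increments=[
    [0,0,0,0,0,-15,0],
    [0,0,0,0,0,-25.5,0],
    [0,0,0,0,0,-25.5,0],
    [0,0,0,0,0,-25.5,1],
    [0,0,0,0,0,-25.5,1],
    [0,0,0,0,0,-25.5,1],
    [0,0,0,0,0,-25.5,1],
    [0,0,0,0,0,-25.5,1],
    [0,0,0,0,0,-25.5,1],
  ],
)

```text
clock: 21.05
tool_pos: [0.486, 0.1903, 0.0075]
orientation: [180.0, -0.0, 88.5]
force: [0.2, 0.4, 0.0]
opening: 0.0391
```

Request:
carry_out(
  increments=[
    [0,0,0,0,0,60,1],
    [0,0,0,0,0,120,1],
    [0,0,0,0,0,180,1],
    [0,-5,0,10,-40,220,1],
    [-0.2,-10,0,20,-100,220,1],
    [-0.4,-18,0,30,-160,220,1],
    [-0.6,-25,0,40,-220,220,1],
    [-0.8,-30,0,50,-280,220,1],
    [-0.8,-30,0,56,-340,220,1],
    [-0.8,-30,0,56.5,-400,215,1],
    [-0.8,-30,0,56.5,-423.3,190,1],
    [-0.8,-30,0,56.5,-423.3,172.5,1],
    [-0.8,-30,0,56.5,-423.3,172.5,1],
    [-0.8,-30,0,56.5,-423.3,172.5,1],
  ],
)

```text
clock: 22.8
tool_pos: [0.5428, -0.2327, 0.1806]
orientation: [150.0, 0.0, 88.5]
force: [0.6, -0.0, 0.2]
opening: 0.0392
```

```bash
python3 look.py small .020 c7
```

```text
[ 0.54302108 -0.23243786  0.18109299] [1.49903786e+02 2.34256617e-02 8.85574900e+01]
along 0.07844003595375328 lateral [0.0009 0.0006 0.0005] axis err deg 0.39
```

View pics/c7.png

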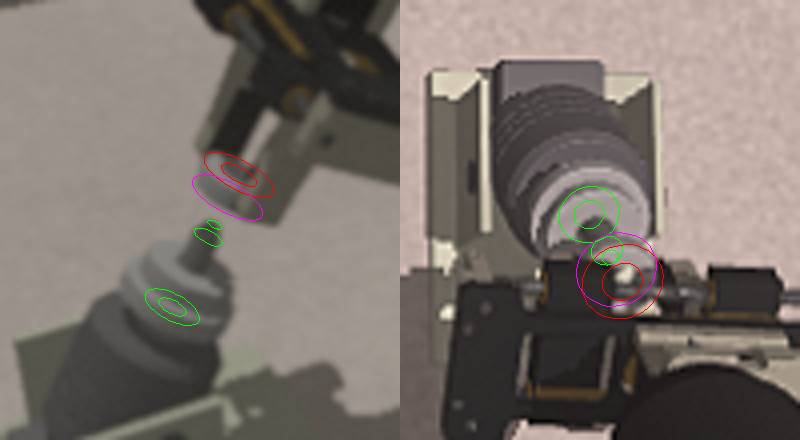

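Picture 7: the small ring is held in its predicted outline above the tip, with both lower rings in place. Slide it on.

Request:
carry_out(
  increments=[
    [0,0,0,5,-0.1,-8.7,1],
    [0,0,0,9,-0.2,-15.6,1],
    [0,0,0,12,-0.3,-20.8,1],
    [0,0,0,15,-0.4,-26,1],
    [0,0,0,17,-0.4,-29.4,1],
    [0,0,0,17,-0.4,-29.4,1],
  ],
)

```text
clock: 23.65
tool_pos: [0.5595, -0.2334, 0.1501]
orientation: [150.0, -0.0, 88.5]
force: [0.1, -0.0, -0.8]
opening: 0.039
```

Request:
carry_out(
  increments=[
    [0,0,0,1.5,0,-2.6,1],
    [0,0,0,3,0,-5.2,1],
    [0,0,0,4,-0.1,-6.9,1],
    [0,0,0,4.5,-0.1,-7.8,1],
    [0,0,0,4.5,-0.1,-7.8,1],
  ],
)

```text
clock: 24.28
tool_pos: [0.564, -0.2335, 0.1427]
orientation: [150.0, 0.0, 88.5]
force: [-0.1, 0.3, 0.2]
opening: 0.0388
```

Request:
carry_out(
  increments=[
    [0,0,0,0.5,0,-0.9,1],
    [0,0,0,1,0,-1.7,1],
    [0,0,0,1,0,-1.7,1],
  ],
)

```text
clock: 24.65
tool_pos: [0.5647, -0.2335, 0.142]
orientation: [149.9, 0.0, 88.5]
force: [-8.4, 2.7, 11.9]
opening: 0.039
```

Request:
carry_out(
  increments=[
    [0,0,0,0,0,0,0],
    [0,0,0,0,0,0,0],
    [0,0,0,0,0,0,0],
    [0,0,0,-15,0.4,26,0],
    [0,0,0,-30,0.8,52,0],
    [0,0,0,-45,1.2,78,0],
    [0,0,0,-60,40,100,0],
    [0,0,0,-70,100,110,0],
    [0,0,0,-80,160,110,0],
    [0,0,0,-90,220,110,0],
    [0,0,0,-90,280,110,0],
    [0,0,0,-90,340,110,0],
    [0,0,0,-90,340,110,0],
    [0,0,0,-90,340,110,0],
  ],
)

```text
clock: 26.4
tool_pos: [0.4749, 0.1084, 0.251]
orientation: [150.0, 0.0, 88.7]
force: [0.9, -0.9, -0.2]
opening: 0.0874
```

```bash
python3 - <<'E'
from h import *
st=ctrl.get_obs();print(st["clock"],st["tool_pos"],st["force"])
o=np.array([.580,-.234,.1145]);yaw=np.radians(-1.5);a=np.array([-.5*np.cos(yaw),-.5*np.sin(yaw),.866])
t=[]
for n in("scene","top"):
    s=ctrl.snapshot(n);cv2.imwrite(f"pics/{n}_end.png",s["pixels"])
    for l in("cup_center","spoon_grip","jar_center"):
        for r in ctrl.search_frame(s,l)[:1]: print(n,l,np.round(r["centre"],3),round(r["confidence"],2))
    u=proj(s,o+.03*a)[0].astype(int)-[33,35]
    im=cv2.resize(s["pixels"][u[1]:u[1]+80,u[0]:u[0]+66],None,fx=6,fy=6,interpolation=2);raw=im.copy()
    for h,r in((0,.032),(.014,.032),(.014,.026),(.028,.026),(.028,.02),(.042,.02)): cv2.polylines(im,[np.round((proj(s,circ(o+h*a,a,r))-u+.5)*6).astype(np.int32)],True,(0,0,255),1)
    t.append(im if n=="scene" else raw)
    if n=="scene": t.insert(0,raw)
cv2.imwrite("pics/c8.png",cv2.resize(np.hstack(t),(798,322),interpolation=cv2.INTER_AREA))
E
```

```text
26.4 [0.47491682 0.10843769 0.25098165] [ 0.93034489 -0.85584355 -0.16545331]
scene cup_center [ 0.646 -0.034  0.029] 0.56
scene spoon_grip [0.488 0.002 0.014] 0.62
scene jar_center [0.756 0.05  0.078] 0.97
top cup_center [ 0.657 -0.031  0.008] 0.97
top spoon_grip [0.495 0.003 0.012] 0.64
top jar_center [0.742 0.025 0.087] 0.69
```

View pics/c8.png

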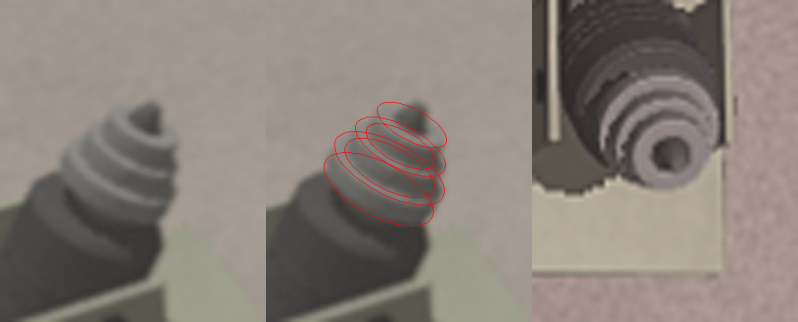

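Picture 8: a stepped cone of three rings with no gaps, and about 12 mm of tip showing. Cup, spoon and jar are unmoved, so I hand it in.

```bash
python3 -c "
from plant import ctrl
print(ctrl.close_job())"
```

```text
the job is handed in; nothing more can be done
None
```

I threaded the three silver rings onto the leaning spindle, large first, then medium, then small, and released them. The job was handed in at about 26.5 s on the clock.

- **Seating:** each ring was pushed down until it met firm resistance of about 10–15 N. The tool stopped at about 3.0, 16.9 and 31.2 mm along the spindle, which is 14 mm apart to within 0.3 mm, as stacked 14 mm rings should be.
- **Last pictures:** they show a closed stepped cone with the spindle tip protruding. The cup, spoon and jar are where they started, to within a few mm. The arm is clear with the gripper open, and I left the red and brown rings alone.
- **Disagreements:**
  - My fitted seat height (115 mm) was about 1 mm higher than where contact came; the text says 114 mm.
  - The top of the stack in the last picture sits slightly below my model, which fits that.
  - The spindle direction fits spread over about 2 degrees, and the rings still slid on without side force.
  - The network missed the small ring's outline in one view. My own fit in that view was poor, so I used the other view and checked it in a close crop.

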